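# Find the full glue canister by its weight and hold it ready

### The arm

A 6-joint arm with a two-finger parallel gripper is mounted at the origin on the work surface. World frame = base frame: x ahead of the robot, y to its left, z up, the work surface at z = 0. Lengths are in m, angles in rad, forces in N, time in s.
With the tool pointing down it reaches from about 0.375 to 0.9 m from the base axis. Payload 3.1 kg.
Tool frame: the origin (TCP) lies at the centre of the arm's flange, where the gripper is bolted on; the fingertips stand 173 mm ahead of it and the grasp point (between the pads) lies 155 mm ahead of it (tip_extent is the distance from the TCP to the fingertips, in m); z points along the fingers, y is the direction in which the jaws open and shut (so a half turn about z gives the same grasp; the last joint's range is limited). The gripper opens to 85 mm and grips with 20 to 120 N. Pads are 22 mm wide; open, the fingers measure 114 mm over their backs; the gripper's body (76 mm by 85 mm) begins 54 mm behind the grasp point. The pads swing forward as they close: fully open they stand 13 mm farther back than shut.
Start: joints at [-1.401, 0.527, 1.433, -0, 1.181, -0.178], TCP at [0.214, -0.587, 0.405] pointing down, gripper open.
Joint ranges: [-3.08, 3.08], [-0.75, 2.2], [0.22, 2.44], [-1.43, 4.57], [0, 2.65], [-2.85, 2.85]. Speed limits (rad/s): [2.79, 2.79, 3.14, 3.14, 3.14, 3.14].

### API

Orientations are given as a unit quaternion [x, y, z, w].
In Python, from station import sense, snapshot, sign_off, tip_extent gives the robot as it stands. The module is installed in compiled form; this text tells all that it offers.
- The arm moves only by the tool servo_tool, never from a script. Its argument "rows" is a list of rows, each a list of 3 entries, a list of its own where there are three numbers: the shift along the tool's x, y, z in mm, then the turn about the tool's z in degrees, then the opening, from -1 (shut) to 1 (fully open), so that 0 is half open. A call has 1 to 8 rows; each row is the pose to reach, as a shift and turn from the pose measured when the call began, along the tool's axes at that moment; what a row does not reach only later rows make up. A row lasts 1/10 s, in which the tool goes at most 50 mm and 8.59 degrees, less where a joint would pass 70% of its speed; a pose out of reach is approached as far as the arm can. A call with a gripper value outside its range is refused whole. The fingers move at their own pace and stop on an object; "force" is the grip in N (left out, the last holds). Time passes only in rows, so rows that repeat a pose let the fingers close. It gives the time, the measured TCP pose, the force and the opening at its end, in the units of the state.
- sense(): the state, without advancing time (a new reading comes with each control period).
- snapshot(name): name is "side" or "top" or "wrist"; returns a dict with "image" (400x640x3 uint8, blue, green, red), "z_map" (400x640 float32, m along the optical axis (not along the pixel's ray), 0 where there is no reading), "vertical_fov" (degrees; the focal length in pixels is half the picture's height over the tangent of half this angle, whatever the lens; pixels are square), "cx", "cy" (the principal point, pixels), "k1" (the pictures are not rectified: a ray, as slopes to the right and down, at radius r is drawn at 1 + k1 r^2 times it, then the intrinsics apply), "cam_to_world" (4x4, takes a point from camera to world coordinates). Camera axes: x right, y down, z forward; pixel columns grow to the right and rows downward; lengths in m; the calibration is good to about 2 mm. A picture is of the moment at which its call begins.
- sign_off(): hands the job in, once; it reports no verdict.
The state is a dict: "t": time; "q": joint angles; "qd": joint speeds; "tau": joint torques, N m; "tcp_pos": TCP position; "tool_rot": TCP orientation; "force": force on the tool from outside, world axes, zero at the start; "ft_torque": the same for the moment, N m; "finger_gap": opening from 0.0 (shut) to 1.0 (fully open).
Only numpy, scipy, OpenCV 4.12 (cv2) and the standard library are available. Lean on these libraries where they do the work, as an engineer would, in place of code of your own. Each camera call takes 0.05 s, during which the arm holds its last target. There are 200 camera calls.

### The job

Three glue canisters that look alike stand on the chipboard board; two are nearly empty and one is full: find the full one by feeling their weight, and finish while holding it by its cap in the gripper, upright and still, about 10 cm above the board and touching nothing else. The two nearly empty ones must end standing upright on the board, released; put down any that you lift, without dropping it, never tip a canister, and leave the other things where they are.

Things in the scene. Friction and masses are not known exactly. Their poses are not given: they have to be found in the camera images.
- can_a: one of three look-alike closed aluminium glue canisters on the board: cylinder 90 mm diameter, 125 mm high, a cone to 40 mm at 143 mm, then a black round screw cap 36 mm diameter, 143 to 175 mm (top), to grip from above. Origin: centre of the underside; z up its axis; yaw means nothing. Nearly empty: 0.14 to 0.28 kg, full: 0.63 to 0.90 kg; which is full cannot be seen
- can_b: one of three look-alike closed aluminium glue canisters on the board: cylinder 90 mm diameter, 125 mm high, a cone to 40 mm at 143 mm, then a black round screw cap 36 mm diameter, 143 to 175 mm (top), to grip from above. Origin: centre of the underside; z up its axis; yaw means nothing. Nearly empty: 0.14 to 0.28 kg, full: 0.63 to 0.90 kg; which is full cannot be seen
- can_c: one of three look-alike closed aluminium glue canisters on the board: cylinder 90 mm diameter, 125 mm high, a cone to 40 mm at 143 mm, then a black round screw cap 36 mm diameter, 143 to 175 mm (top), to grip from above. Origin: centre of the underside; z up its axis; yaw means nothing. Nearly empty: 0.14 to 0.28 kg, full: 0.63 to 0.90 kg; which is full cannot be seen
- board: fixed chipboard panel lying on the bench, 320 (x) x 480 (y) x 38 mm high; origin at the centre of its underside; its top, on which the canisters stand, is 38 mm above the origin
- block: bystander: small wooden block 30 x 50 x 12 mm lying on the near edge of the board; origin at the centre of its underside
- edge_strip: bystander: brown wooden edging strip 22 (x) x 160 (y) x 16 mm lying on the far edge of the board; origin at the centre of its underside
- tape_roll: bystander: roll of paper tape lying flat on the bench on the robot's left, 90 mm diameter, 25 mm high; origin at the centre of its underside
- scraper: bystander: flat scraper with a handle lying on the bench on the robot's right, at most 30 mm high and about 250 mm long along x; origin under its middle
- glue_roller: bystander: grey glue roller lying on the bench on the robot's right, roller 120 mm long, 48 mm diameter, with a bent wire and a wooden handle; origin under the middle of the roller
- spray_bottle: bystander: clear trigger spray bottle with a red head standing on the bench on the robot's left, 72 mm diameter, 192 mm high; origin at the centre of its underside
Not all that is in view belongs to the job. What is shaped like the can_b but pink or yellow is not meant.

How it is judged:
By the outcome, as a careful person would: the job done as asked, in the order asked, and still so for the second after the job is handed in, while the arm keeps its last pose, push and grip.
It also fails if it takes over 58 s, if anything falls off the work surface, if the arm or the gripper's body presses on something with over 40 N, if the wrist force passes 120 N, or if a joint passes its speed limit or range.

## Working session

There is one attempt and no reset: what is moved stays moved. The work goes in short steps, Python scripts to look and compute and a tool call to move; the robot and the scene stay as the last step left them, time stands still between calls to the robot, and variables do not carry over. Pictures are saved under pics/ and viewed, about 8 in all and at most 12, crops included, and the job is handed in when it is done.

Besides the shell and the picture viewer there is one more tool, called after "Request:" as name([rows], argument=value, ...), one row to a line, values as JSON. servo_tool: Moves the arm, as the interface text tells. Its arguments: {"type":"object","properties":{"rows":{"type":"array"},"force":{"type":"number"}},"required":["rows"]}

```bash
mkdir -p pics; cat > h.py <<'E'
import numpy as np, cv2
from station import sense, snapshot, sign_off, tip_extent
def K(s):
    f=s["image"].shape[0]/2/np.tan(np.radians(s["vertical_fov"])/2)
    return np.array([[f,0,s["cx"]],[0,f,s["cy"]],[0,0,1.]]), np.array([s["k1"],0,0,0,0.])
def rays(s,px):
    k,d=K(s); n=cv2.undistortPoints(np.float64(px).reshape(-1,1,2),k,d)[:,0]
    return np.c_[n,np.ones(len(n))]
def onplane(s,px,z):
    T=s["cam_to_world"]; w=rays(s,px)@T[:3,:3].T
    return T[:3,3]+w*((z-T[2,3])/w[:,2])[:,None]
def cloud(s):
    h,w=s["z_map"].shape; u,v=np.meshgrid(np.arange(w),np.arange(h))
    r=rays(s,np.c_[u.ravel(),v.ravel()])*s["z_map"].reshape(-1,1); T=s["cam_to_world"]
    return (r@T[:3,:3].T+T[:3,3]).reshape(h,w,3)
E
python3 - <<'E'
from h import *
import pickle
d={}
for n in("top","side"):
    s=snapshot(n); d[n]=s; cv2.imwrite(f"pics/{n}0.png",s["image"]); print(n,s["vertical_fov"],s["k1"],np.round(s["cam_to_world"],3).tolist())
pickle.dump(d,open("s0.pkl","wb"))
print(sense(),tip_extent)
E
```

```text
top 55.251460900755916 0.0034426386505647163 [[-0.016, -0.995, 0.103, 0.362], [-1.0, 0.016, 0.007, -0.019], [-0.009, -0.102, -0.995, 1.289], [0.0, 0.0, 0.0, 1.0]]
side 42.222045567083825 0.04617809241741603 [[-0.708, -0.501, 0.498, -0.242], [-0.706, 0.515, -0.485, 0.694], [-0.013, -0.695, -0.719, 1.092], [0.0, 0.0, 0.0, 1.0]]
{'t': 0.1, 'q': array([-1.40044187e+00,  5.28388821e-01,  1.43377848e+00, -3.06226829e-06,
        1.18137355e+00, -1.78496019e-01]), 'qd': array([-0.00017399, -0.00154491, -0.00290684,  0.00020566,  0.00026288,
        0.00064987]), 'tau': array([-5.73342040e-04, -4.43305564e+01, -1.78586769e+01, -1.99815636e-04,
        3.88830595e-03, -4.19840291e-06]), 'tcp_pos': array([ 0.21361315, -0.58703716,  0.40382016]), 'tool_rot': array([ 9.84825879e-01,  1.73542616e-01,  2.54942913e-06, -9.74099686e-04]), 'force': array([-0.32484962, -0.40553784, -0.14547575]), 'ft_torque': array([-0.03396579, -0.0356977 , -0.02667777]), 'finger_gap': 1.0002063918380428} 0.1734
```

View pics/top0.png

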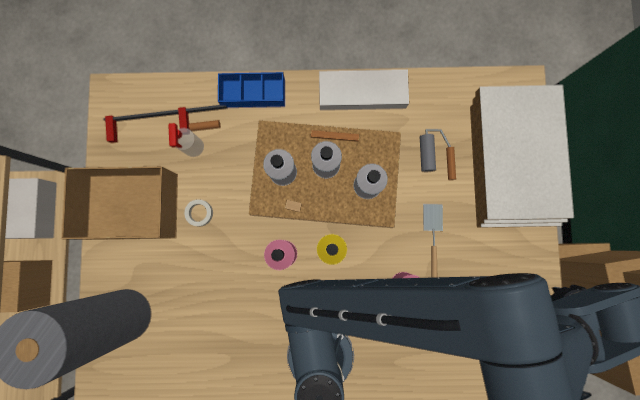

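View pics/side0.png

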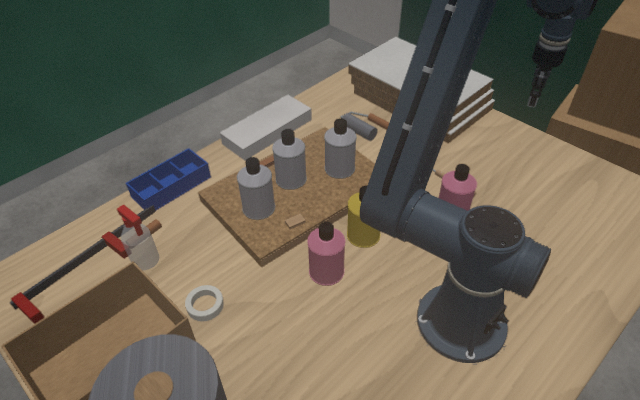

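The top view shows the silver canisters' caps at about (278,161), (326,147) and (373,177). The pink and yellow decoys are nearer the robot. The side view shows the same three standing upright on the board, with caps at about (253,165), (288,137) and (340,127).

```bash
python3 - <<'E'
from h import *
import pickle
d=pickle.load(open("s0.pkl","rb"))
C={"top":[(278,161),(326,147),(373,177)],"side":[(253,165),(288,137),(340,127)]}
out={}
for n in C:
    s=d[n]; g=s["image"].max(2); P=cloud(s); m=(g<60).astype(np.uint8)
    _,L,st,ce=cv2.connectedComponentsWithStats(m)
    for c in C[n]:
        lab=L[c[1],c[0]]
        r=(L==lab); Z=P[r]; top=np.percentile(Z[:,2],95)
        sel=Z[abs(Z[:,2]-0.213)<.008]
        print(n,c,lab,st[lab],ce[lab].round(1),"top z",top.round(4),"depth cen",((sel.max(0)+sel.min(0))/2).round(4), sel.mean(0).round(4),"plane.213",onplane(s,[ce[lab]],0.213)[0].round(4))
P=cloud(d["top"]); print("board",P[205,300],P[150,300],P[190,340])
s=d["top"];print("strip,block",onplane(s,[(335,135),(293,206)],.05).round(3))
E
```

```text
top (278, 161) 39 [271 155  12  13 123] [276.6 161.1] top z 0.2167 depth cen [0.6033 0.113  0.212 ] [0.6029 0.113  0.213 ] plane.213 [0.6018 0.1127 0.213 ]
top (326, 147) 34 [321 147  11  13 124] [326.  152.9] top z 0.2161 depth cen [ 0.6251 -0.0293  0.212 ] [ 0.6244 -0.0293  0.2128] plane.213 [ 0.6232 -0.0292  0.213 ]
top (373, 177) 48 [367 170  13  13 123] [373.2 176.3] top z 0.2161 depth cen [ 0.5537 -0.1636  0.2113] [ 0.5534 -0.1631  0.213 ] plane.213 [ 0.5529 -0.1624  0.213 ]
side (253, 165) 875 [246 158  13  16 177] [252.2 165.5] top z 0.2137 depth cen [0.5983 0.1176 0.2107] [0.5964 0.1182 0.2109] plane.213 [0.5852 0.1264 0.213 ]
side (288, 137) 762 [282 129  12  16 155] [287.4 136.8] top z 0.2135 depth cen [ 0.6196 -0.0244  0.2104] [ 0.6184 -0.0237  0.2106] plane.213 [ 0.6062 -0.0143  0.213 ]
side (340, 127) 737 [335 119  12  15 152] [340.2 126.1] top z 0.2134 depth cen [ 0.5472 -0.1624  0.2099] [ 0.5464 -0.1588  0.2104] plane.213 [ 0.5359 -0.1471  0.213 ]
board [0.4912825  0.05692113 0.04906125] [0.67642852 0.05554546 0.04100296] [ 0.53985887 -0.07498355  0.03937676]
strip,block [[ 0.723 -0.062  0.05 ]
 [ 0.488  0.08   0.05 ]]
```

```bash
cat >> h.py <<'E'
from scipy.spatial.transform import Rotation as Rot
def shift(target):
    s=sense(); R=Rot.from_quat(s["tool_rot"]).as_matrix()
    d=R.T@(np.array(target)-s["tcp_pos"])*1000
    print("t",round(s["t"],2),"tcp",s["tcp_pos"].round(4),"yaw x-axis",R[:,0].round(3),"z",R[:,2].round(3),"F",s["force"].round(2),"gap",round(s["finger_gap"],3)); print("shift mm",d.round(1))
E
python3 -c "
from h import *
shift([.555,-.163,.43])"
```

```text
t 0.1 tcp [ 0.2136 -0.587   0.4038] yaw x-axis [0.94  0.342 0.   ] z [-0.     0.002 -1.   ] F [-0.32 -0.41 -0.15] gap 1.0
shift mm [ 465.8 -281.9  -25.5]
```

Request:
servo_tool([
  [[0,0,-25],0,1],
  [[30,-18,-25],0,1],
  [[65,-40,-25],0,1],
  [[105,-64,-25],0,1],
  [[145,-88,-25],0,1],
  [[185,-112,-25],0,1],
  [[225,-136,-25],0,1],
  [[265,-160,-25],0,1],
], force=60)

```text
t: 0.9
tcp_pos: [0.4087, -0.3445, 0.429]
tool_rot: [0.985, 0.173, -0.0, -0.001]
force: [1.0, -0.2, 0.5]
finger_gap: 1.004
```

```bash
python3 -c "
from h import *
shift([.555,-.163,.43])"
```

```text
t 0.9 tcp [ 0.4087 -0.3445  0.429 ] yaw x-axis [0.94  0.341 0.   ] z [-0.001  0.002 -1.   ] F [ 0.95 -0.19  0.47] gap 1.004
shift mm [ 199.5 -120.6   -0.7]
```

Request:
servo_tool([
  [[40,-24,0],0,1],
  [[80,-48,0],0,1],
  [[120,-72,0],0,1],
  [[155,-94,0],0,1],
  [[180,-109,0],0,1],
  [[195,-118,0],0,1],
  [[199,-121,0],0,1],
  [[199,-121,0],0,1],
])

```text
t: 1.7
tcp_pos: [0.5544, -0.1623, 0.4289]
tool_rot: [0.985, 0.174, -0.001, -0.001]
force: [-0.5, -0.2, -0.6]
finger_gap: 1.0
```

```bash
python3 - <<'E'
from h import *
shift([.555,-.163,.362])
s=snapshot("wrist"); cv2.imwrite("pics/w1.png",s["image"])
P=cloud(s); g=s["image"].max(2)
m=(g<70)&(abs(P[...,2]-.213)<.006)&(s["z_map"]>0)&(np.hypot(P[...,0]-.555,P[...,1]+.163)<.04)
Z=P[m]; print(len(Z)); 
if len(Z): print(Z.min(0),Z.max(0),(Z.min(0)+Z.max(0))/2,Z.mean(0))
E
```

```text
t 1.7 tcp [ 0.5544 -0.1623  0.4289] yaw x-axis [ 0.939  0.343 -0.001] z [-0.002  0.003 -1.   ] F [-0.46 -0.24 -0.64] gap 1.0
shift mm [ 0.3  1.  66.9]
2968
[ 0.53767012 -0.18035878  0.2070542 ] [ 0.57362235 -0.14537846  0.2154623 ] [ 0.55564623 -0.16286862  0.21125825] [ 0.55703996 -0.16251399  0.21325823]
```

View pics/w1.png

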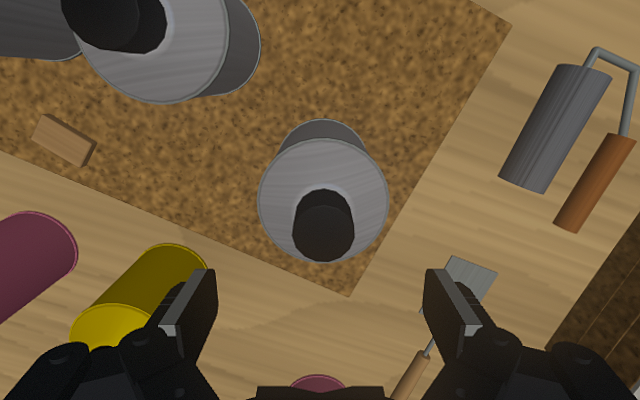

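The wrist view shows the canister cap at about (323,225), centred between the fingers at (190,300) and (450,300). Its position agrees with the top view to about 2 mm, so I'll descend and grip.

Request:
servo_tool([
  [[1,1,20],0,1],
  [[1,1,40],0,1],
  [[1,1,55],0,1],
  [[1,1,63],0,1],
  [[1,1,67],0,1],
  [[1,1,67],0,0.2],
  [[1,1,67],0,0],
])

```text
t: 2.45
tcp_pos: [0.5554, -0.1639, 0.3626]
tool_rot: [0.985, 0.173, -0.0, -0.001]
force: [0.1, 0.1, 0.6]
finger_gap: 0.694
```

Request:
servo_tool([
  [[0,0,0],0,-0.3],
  [[0,0,0],0,-0.6],
  [[0,0,0],0,-1],
  [[0,0,0],0,-1],
  [[0,0,0],0,-1],
  [[0,0,0],0,-1],
])

```text
t: 3.05
tcp_pos: [0.5556, -0.1637, 0.3638]
tool_rot: [0.985, 0.173, 0.001, -0.0]
force: [-0.6, 1.1, 5.6]
finger_gap: 0.403
```

```bash
python3 - <<'E'
from h import *
shift([.555,-.163,.362]); print(sense()["ft_torque"])
s=snapshot("wrist"); cv2.imwrite("pics/w2.png",s["image"])
E
```

```text
t 3.05 tcp [ 0.5556 -0.1637  0.3638] yaw x-axis [0.94  0.342 0.001] z [ 0.001  0.001 -1.   ] F [-0.62  1.13  5.57] gap 0.403
shift mm [-0.3 -0.8  1.8]
[-0.00822902  0.12420344 -0.06350545]
```

View pics/w2.png

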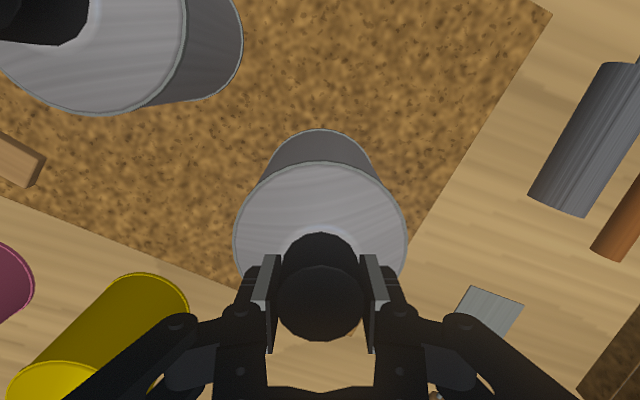

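The cap at about (320,285) sits between the pads. The gap reading matches a 36 mm cap. Now I'll lift slowly and weigh.

Request:
servo_tool([
  [[0,0,-3],0,-1],
  [[0,0,-8],0,-1],
  [[0,0,-16],0,-1],
  [[0,0,-24],0,-1],
  [[0,0,-30],0,-1],
  [[0,0,-32],0,-1],
  [[0,0,-32],0,-1],
  [[0,0,-32],0,-1],
])

```text
t: 3.9
tcp_pos: [0.5554, -0.1636, 0.3956]
tool_rot: [0.985, 0.173, 0.0, -0.001]
force: [-1.2, -0.5, -8.3]
finger_gap: 0.399
```

Request:
servo_tool([
  [[0,0,0],0,-1],
  [[0,0,0],0,-1],
  [[0,0,0],0,-1],
])

```text
t: 4.2
tcp_pos: [0.5553, -0.1636, 0.3953]
tool_rot: [0.985, 0.173, 0.0, -0.001]
force: [-0.0, 0.4, -7.8]
finger_gap: 0.4
```

```bash
python3 - <<'E'
from h import *
shift([.555,-.163,.362]); print(sense()["ft_torque"])
E
```

```text
t 4.2 tcp [ 0.5553 -0.1636  0.3953] yaw x-axis [0.94  0.341 0.   ] z [-0.     0.002 -1.   ] F [-0.03  0.45 -7.75] gap 0.4
shift mm [-0.1 -0.6 33.3]
[ 0.00356359 -0.04734865 -0.04434604]
```

The reading is about −7.8 to −8.3 N, or roughly 0.8 kg, which is clearly the full one (empties would read 2.7 N or less). I'll raise it to 10 cm.

Request:
servo_tool([
  [[0,0,-8],0,-1],
  [[0,0,-20],0,-1],
  [[0,0,-34],0,-1],
  [[0,0,-48],0,-1],
  [[0,0,-60],0,-1],
  [[0,0,-66],0,-1],
  [[0,0,-68],0,-1],
  [[0,0,-68],0,-1],
])

```text
t: 5.0
tcp_pos: [0.5552, -0.1636, 0.4635]
tool_rot: [0.985, 0.173, 0.0, -0.001]
force: [-0.4, 0.3, -8.5]
finger_gap: 0.401
```

Request:
servo_tool([
  [[0,0,0],0,-1],
  [[0,0,0],0,-1],
  [[0,0,0],0,-1],
  [[0,0,0],0,-1],
  [[0,0,0],0,-1],
])

```text
t: 5.5
tcp_pos: [0.5552, -0.1637, 0.4633]
tool_rot: [0.985, 0.173, -0.0, -0.001]
force: [-0.0, 0.6, -7.8]
finger_gap: 0.398
```

```bash
python3 - <<'E'
from h import *
shift([.5553,-.1636,.4635]); print(sense()["qd"].round(4))
s=snapshot("side"); cv2.imwrite("pics/side1.png",s["image"])
t=snapshot("top"); P=cloud(t); print(sense()["force"],sense()["finger_gap"])
for c in [(.603,.113),(.624,-.029)]:
    m=(t["image"].max(2)<60)&(abs(P[...,2]-.213)<.008)&(np.hypot(P[...,0]-c[0],P[...,1]-c[1])<.04); Z=P[m]; print(len(Z),(Z.max(0)+Z.min(0))/2 if len(Z) else None)
# side: underside of held can
P=cloud(s); m=(np.hypot(P[...,0]-.5553,P[...,1]+.1636)<.05)&(P[...,2]>.06)&(P[...,2]<.25); Z=P[m]; print("held z low",np.percentile(Z[:,2],[0,1,3]))
E
```

```text
t 5.5 tcp [ 0.5552 -0.1637  0.4633] yaw x-axis [0.94  0.341 0.   ] z [-0.     0.002 -1.   ] F [-0.02  0.63 -7.83] gap 0.398
shift mm [ 0.1 -0.1 -0.2]
[ 0.0002 -0.0035 -0.0016  0.0001 -0.0006 -0.0014]
[-0.25034796  0.0541338  -7.36093657] 0.4066423658367777
115 [0.60245541 0.11301401 0.2122936 ]
113 [ 0.62458126 -0.02927964  0.21288328]
held z low [0.1373154  0.13847989 0.1405327 ]
```

View pics/side1.png

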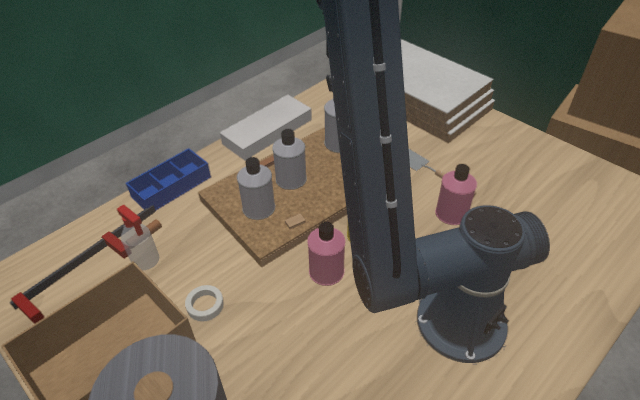

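The side view shows the other two canisters untouched at (256,190) and (289,162). The held one is mostly hidden behind the arm, around (335,125). The z-map puts its underside at about 0.138 m, 10 cm above the board top, and its force reading is steady, so I'm handing in.

```bash
python3 -c "
from station import sign_off
print(sign_off())"
```

```text
the job is handed in; nothing more can be done
None
```

I gripped the canister on the robot's right by its cap with 60 N and lifted it. It pulled about 7.4–8.5 N, roughly 0.8 kg, so it is the full one; a nearly empty one would pull 2.7 N or less. I did not lift the other two.

I handed the job in at about 5.6 s with the canister held upright and still.

**Last checks:**
- **Height:** its underside read about 0.138 m, which is 10 cm above the board top. That agrees with the arm's travel.
- **Grip:** the finger opening stayed at about 0.40, with no sign of slipping.
- **Other canisters:** in the top view both caps were within about 1 mm of where they started.
- **Not seen directly:** the arm hid most of the held canister in the last side picture. That it is upright and clear of everything rests on the tool's vertical pose, the z-map and the force reading.
- **Bystanders:** I checked these only by eye in that picture, where some were hidden by the arm. Nothing visible had moved.

No check failed. While the fingers closed, the tool briefly showed an upward push of about 5.6 N, which was gone once the canister was lifted.

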